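# Press a glued box front home with a ratchet clamp

### The job

The front board of the small wooden box is freshly glued and stands a few millimetres open on its dowels. Lift the lid by its bar handle until it rests leaning back on its stop, so that the glue cannot catch it; then pump the clamp's trigger, without pushing the rod or the board by hand, until the jaw has pressed the front fully home. Finish still squeezing the trigger, with the soft pad pressing the front firmly but gently (about 25 N; more than 60 N would crush the thin board) and the lid still up, and do not push the loose things about.

Things in the scene. Friction and masses are not known exactly. Their poses are not given: they have to be found in the camera images.
- box: Wooden box 140 wide, 80 deep, 80 mm high, standing on a beam of pale wood 18 mm thick and held by a stop block behind it. It does not move. Origin: underside (18 mm above the bench), middle of the open front edge. Its x axis is the direction in which the clamp pushes, from the front into the box; y is across, z up
- front (a joint): Gap between the front board (140 x 77 x 10 mm, slides on four dowels) and the box, in m: 0.003 to 0.006 at first, 0 = fully home. It takes about 4 N to push
- lid (a joint): Angle of the box's lid in rad: 0 = shut, 1.78 = resting on its stop, leaning back past upright. The lid weighs 0.2 to 0.33 kg and hinges along the box's back; let go below about 1.3 it falls shut, above about 1.6 it falls back on its stop by itself
- lid_hinge (a point): Middle of the lid's hinge axis, 80 mm above the box's underside; the axis runs along the box's y. The flat lid, 148 x 98 x 10 mm, reaches from here over the front
- lid_handle (a point): Middle of the round steel bar handle on the lid: 10 mm thick, 60 mm of clear length along the box's y between its two legs, its centre 30 mm above the lid's top, 76 mm from the hinge axis towards the front and 40 mm above it when shut
- clamp: Ratchet clamp bolted to the same beam, facing the box: dark steel housing 78 x 28 x 74 mm (x, y, z), with a black pistol grip standing up behind a black trigger. It does not move. Origin: on the beam (18 mm above the bench), under the face of the soft pad as long as the rod is drawn back. Its x axis is the push direction, z up; the housing lies at x = -120 to -42 mm
- clamp_grip (a point): Middle of the fixed pistol grip, 22 mm thick along x (x = -115 to -93 mm in the clamp's frame), 28 mm wide, its top at z = 150 mm in the clamp's frame; this point is at z = 112 mm
- trigger_grip (a point): Point on the trigger's middle line where it is squeezed, 45 mm above its pivot. The trigger is an upright lever 10 mm thick along x, 18 mm wide, on the box's side of the grip; its tip is 14 mm higher. Trigger and grip together measure 54 mm along x at rest, 36 mm squeezed: this point moves 18 mm towards the fixed grip. A finger that pushes the trigger alone works as well
- trigger (a joint): Angle of the trigger in rad: 0 = at rest, 0.40 = fully squeezed. A spring of 2.5 N (rest) to 5 N (squeezed) at the squeezing point returns it. The jaw gets about 2.1 times the force on the trigger less the spring's
- rod (a joint): How far the toothed rod with jaw and pad has advanced, in m: 0 at first, 0.048 at most. A full squeeze advances it by 8 mm; on release the ratchet lets it back by less than 4 mm to the last tooth (teeth 3.5 mm apart), so a full pump gains 7 mm. 14 to 29 mm lie between pad and front at first
- pad (a joint): How far the soft rubber pad (34 x 30 mm) on the jaw is pressed in, in m: 0 = free; its force is 8 N per mm
- pad_face (a point): Middle of the pad's face, which presses on the front board
- glue_bottle: White plastic glue bottle with a grey pointed nozzle, 54 mm thick and 158 mm high, loose. Origin: underside
- try_square: Try square with a wooden stock, 181 x 121 x 17 mm, loose, flat on the bench
- walnut: Dark wooden offcut, 60 x 70 x 22 mm, loose

How it is judged:
On the way, in this order (a step that is already met when the one before it is completed fails the run):
1. the lid is up on its stop (value of joint lid above 1.7 rad), for 0.3 s.
2. the jaw presses the front home (value of joint front below 0.001 m and contact force between pad and front above 5 N), for 0.2 s.
At the end, for the whole second after the job is handed in: The lid rests on its stop (more than 1.70 rad), the front is home (gap under 1 mm), the pad presses it with 10 to 50 N, and the gripper's fingers still squeeze the trigger with more than 3 N (value of joint lid above 1.7 rad and value of joint front below 0.001 m and contact force between pad and front between 10 and 50 N and contact force between the fingers and trigger above 3 N); the arm keeps its last pose, push and grip.
It fails at once if the front is crushed: the pad presses it with more than 60 N (contact force between pad and front above 60 N).
It fails at once if the rod, its jaw or the front board is pushed by the robot instead of by the trigger (more than 5 N) (contact force between any of the arm, the fingers and rod above 5 N or contact force between any of the arm, the fingers and front above 5 N).
It fails at once if a bystander is shifted by more than 30 mm (distance of any of glue_bottle, try_square, walnut from where it was at the start of the episode above 0.03 m).
It also fails if it takes over 54 s, if anything falls off the work surface, if the arm or the gripper's body presses on something with over 40 N, if the wrist force passes 120 N, or if a joint passes its speed limit or range.

### The arm

A 6-joint arm with a two-finger parallel gripper is mounted at the origin on a cart in front of the work surface, level with it; the furniture and walls round the work are solid. World frame = base frame: x ahead of the robot, y to its left, z up, the work surface at z = 0. Lengths are in m, angles in rad, forces in N, time in s.
With the tool pointing down it reaches from about 0.375 to 0.9 m from the base axis. Payload 3.1 kg.
Tool frame: the origin (TCP) lies between the finger pads; the fingertips stand 14 mm ahead of it and the grasp point (between the pads) lies 5 mm behind it (robot.finger_overhang is the distance from the TCP to the fingertips, in m); z points along the fingers, y is the line along which they close (so a half turn about z gives the same grasp; the last joint's range is limited). The gripper opens to 87 mm and grips with 3 to 60 N. Pads are 19 mm wide; open, the fingers measure 117 mm over their backs; the gripper's body (75 mm by 190 mm) begins 51 mm behind the grasp point.
Start: joints at [-1.335, 0.527, 1.433, -0, 1.181, -0.178], TCP at [0.252, -0.572, 0.237] pointing down, gripper open.
Joint ranges: [-3.08, 3.08], [-0.75, 2.2], [0.22, 2.44], [-1.43, 4.57], [0, 2.65], [-2.85, 2.85]. Speed limits (rad/s): [2.79, 2.79, 3.14, 3.14, 3.14, 3.14].

### API

Orientations are given as a unit quaternion [x, y, z, w].
In Python, from rig import monitor, cams, workorder, robot gives the robot as it stands.
- The arm moves only by the tool send_rows, never from a script. Its argument "moves" is one flat list of numbers, 7 for each row, row after row: the opening, from 0 (shut) to 1 (fully open), then the shift along the world's x, y, z in cm, then the turn, a rotation vector about the world's x, y, z in rad. A call has 1 to 5 rows; each row is the pose to reach, as a shift and turn from the pose commanded when the call began; what a row does not reach only later rows make up. A row lasts 1/12 s, in which the tool goes at most 41.7 mm and 7.16 degrees, less where a joint would pass 70% of its speed; a pose out of reach is approached as far as the arm can. A call with a gripper value outside its range is refused whole. The fingers move at their own pace and stop on an object; "grip_force" is the grip in N (left out, the last holds). Time passes only in rows, so rows that repeat a pose let the fingers close. It gives the time, the measured TCP pose, the force, the opening and the grip force at its end, in the units of the state.
- monitor.get_obs(): the state, without advancing time (a new reading comes with each control period).
- cams.camera(name): name is "scene" or "side" or "wrist"; returns a dict with "pixels" (384x512x3 uint8, blue, green, red), "range_z" (384x512 float32, m along the optical axis (not along the pixel's ray), 0 where there is no reading), "fovy" (degrees; the focal length in pixels is half the picture's height over the tangent of half this angle, whatever the lens; pixels are square), "cx", "cy" (the principal point, pixels), "rvec" (rotation vector, rad) and "tvec" (3), from world to camera coordinates, as OpenCV has them; the wrist camera has in their place "hand_eye" (4x4, takes a point from camera to tool coordinates, whose origin is the TCP and whose axes are the flange's). Camera axes: x right, y down, z forward; pixel columns grow to the right and rows downward; lengths in m; the calibration is good to about 2 mm. A picture is of the moment at which its call begins: read the wrist's pose just before it.
- workorder.hand_in(): hands the job in; it is judged then, once.
The state is a dict: "time": time; "q": joint angles; "joint_velocities": joint speeds; "joint_torque": joint torques, N m; "position": TCP position; "tool_rot": TCP orientation; "ft_force": force on the tool from outside, world axes, zero at the start; "moment": the same for the moment, N m; "grip_width": finger opening in m; "grip_force": force on a finger pad.
Only numpy, scipy, OpenCV 4.12 (cv2) and the standard library are available. Lean on these libraries where they do the work, as an engineer would, in place of code of your own. Each camera call takes 0.05 s, during which the arm holds its last target. There are 200 camera calls.

## Working session

There is one attempt and no reset: what is moved stays moved. The work goes in short steps, Python scripts to look and compute and a tool call to move; the robot and the scene stay as the last step left them, time stands still between calls to the robot, and variables do not carry over. Pictures are saved under pics/ and viewed, at most 10 in all, crops included, and the job is handed in when it is done.

Besides the shell and the picture viewer there is one more tool, called after "Emit:" as a command line: name --argument value ..., lists and objects as JSON in quotes. send_rows: Moves the arm, as the interface text tells. Its arguments: {"type":"object","properties":{"moves":{"type":"array","items":{"type":"number"}},"grip_force":{"type":"number"}},"required":["moves"]}

```bash
mkdir -p pics
cat > h.py <<'E'
import numpy as np, cv2
from scipy.spatial.transform import Rotation as R
from rig import monitor, cams, workorder, robot
def cam(n):
    o=monitor.get_obs(); c=cams.camera(n); h,w=c['range_z'].shape
    f=h/2/np.tan(np.radians(c['fovy'])/2)
    if n=='wrist':
        T=np.eye(4);T[:3,:3]=R.from_quat(o['tool_rot']).as_matrix();T[:3,3]=o['position'];T=T@c['hand_eye']
    else:
        T=np.eye(4);r=R.from_rotvec(np.ravel(c['rvec'])).as_matrix();T[:3,:3]=r.T;T[:3,3]=-r.T@np.ravel(c['tvec'])
    v,u=np.mgrid[:h,:w]; z=c['range_z']
    P=np.stack([(u-c['cx'])/f*z,(v-c['cy'])/f*z,z],-1)@T[:3,:3].T+T[:3,3]
    P[z==0]=np.nan
    return c['pixels'],P
E
python3 - <<'E'
from h import *
a=[]
for n in ['scene','side']:
    im,P=cam(n); np.savez(f'/tmp/{n}.npz',im=im,P=P); a.append(im); cv2.imwrite(f'pics/{n}0.png',cv2.resize(im,(768,576),interpolation=cv2.INTER_CUBIC))
print(monitor.get_obs())
E
```

```text
{'time': 0.1, 'q': array([-1.33447571e+00,  5.28381832e-01,  1.43378458e+00, -1.36603214e-05,
        1.18138587e+00, -1.78490058e-01]), 'joint_velocities': array([-6.59344830e-05, -3.64765684e-03, -2.29421036e-03,  5.66969283e-04,
       -7.31320659e-04,  1.18614243e-04]), 'joint_torque': array([ 6.38766505e-05, -4.40985382e+01, -1.77150679e+01,  6.34062756e-02,
        5.34140377e-02, -5.24485245e-05]), 'position': array([ 0.25176356, -0.57135515,  0.23566084]), 'tool_rot': array([ 9.78567500e-01,  2.05923985e-01, -3.46412321e-05, -9.79220463e-04]), 'ft_force': array([-0.1436881 ,  0.41283178,  0.18938333]), 'moment': array([-0.01678375, -0.01559482,  0.01366434]), 'grip_force': 0.0, 'grip_width': 0.08702266065972937}
```

View pics/scene0.png

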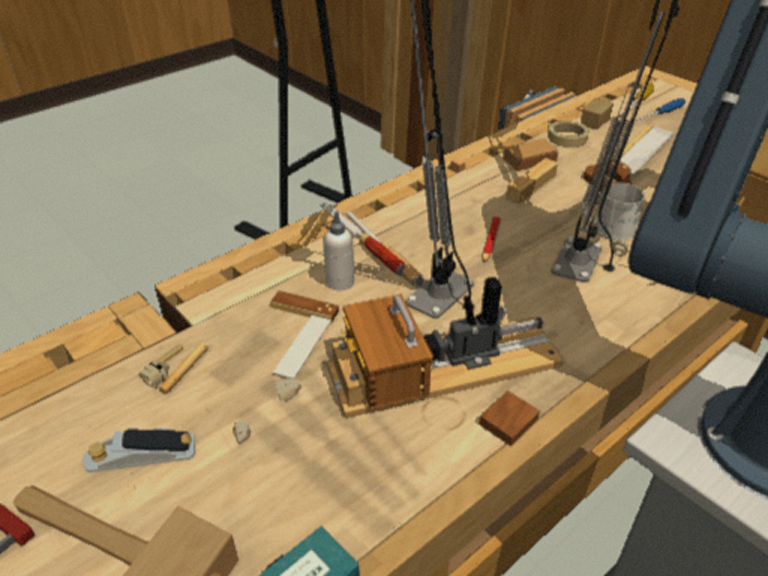

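View pics/side0.png

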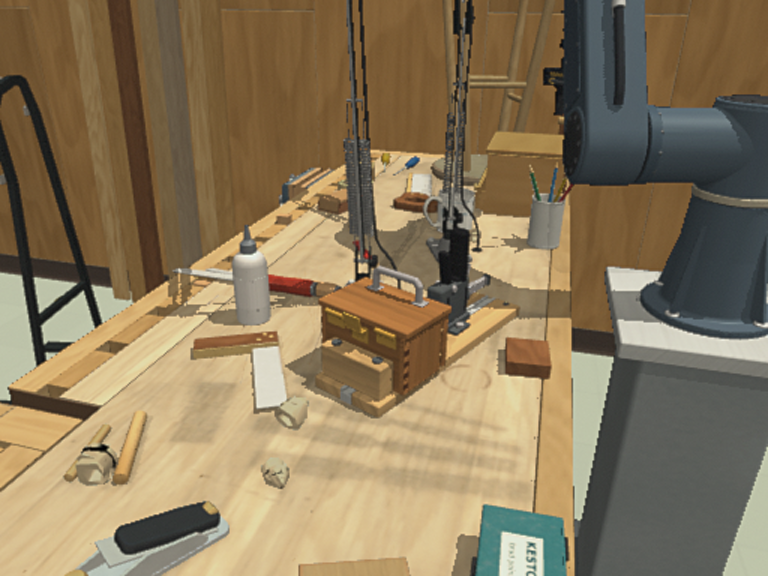

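The scene view shows the box lid around (388,335), the handle bar at (403,318), the clamp grip at (490,300) with the trigger to its left, a lamp standing at (440,290), and the walnut at (508,415). The side view shows the handle at (398,285) and the grip at (458,260).

Run:
```python
from h import *
np.set_printoptions(precision=4,suppress=True)
for n,pts in {'scene':[('lidFL',(398,302)),('lidBL',(348,308)),('lidBR',(372,366)),('lidFR',(428,355)),('lidmid',(380,335)),('h1',(398,300)),('hm',(404,315)),('h2',(412,335)),('griptop',(491,284)),('gripmid',(490,305)),('trig',(470,308)),('walnut',(508,412)),('bottle',(340,265)),('lampbase',(437,292)),('lamp',(440,220)),('lamp2',(436,160)),('lamp3',(425,60)),('lampR',(585,240)),('lampR2',(610,150)),('lampR3',(650,40)),('beamend',(552,357)),('bench',(560,330)),('rodend',(538,322))],
 'side':[('h1',(375,270)),('hm',(398,278)),('h2',(420,292)),('griptop',(458,233)),('grip',(457,260)),('lampL',(358,180)),('lampLlow',(365,260)),('lampR',(455,180)),('lampL',(360,60)),('lamp',(462,60))]}.items():
    d=np.load(f'/tmp/{n}.npz');P=d['P'];print(n)
    for k,(u,v) in pts:
        u=int(u/1.5);v=int(v/1.5)
        w=P[v-1:v+2,u-1:u+2].reshape(-1,3); print(k,P[v,u],'med',np.nanmedian(w,0))
# lid top plane points
for n in ['scene','side']:
    d=np.load(f'/tmp/{n}.npz');P=d['P'];im=d['im'].astype(int)
    ok=np.isfinite(P[...,2])
    m=ok&(abs(P[...,2]-.108)<.006)&(im[...,2]-im[...,0]>30)&(abs(P[...,0]-np.nanmedian(P[220:226,250:256,0]))<.2)
    m=m.astype(np.uint8); k,l,s,c=cv2.connectedComponentsWithStats(m)
    i=1+np.argmax(s[1:,4]); Q=P[l==i]; r=cv2.minAreaRect((Q[:,:2]*1000).astype(np.float32)); print(n,'lid',s[i],np.median(Q,0),r,cv2.boxPoints(r))
```

```text
scene
lidFL [0.4828 0.3162 0.1416] med [0.4816 0.3173 0.1428]
lidBL [0.5495 0.3596 0.1108] med [0.5495 0.3592 0.1082]
lidBR [0.4302 0.4122 0.109 ] med [0.4307 0.4122 0.1089]
lidFR [0.3965 0.3349 0.1072] med [0.3954 0.3349 0.109 ]
lidmid [0.4698 0.3637 0.1122] med [0.4706 0.3624 0.1094]
h1 [0.4817 0.3173 0.1458] med [0.484  0.3151 0.1429]
hm [0.456  0.3285 0.1395] med [0.4559 0.3288 0.1407]
h2 [0.4277 0.3392 0.1267] med [0.429  0.3389 0.125 ]
griptop [0.4008 0.2027 0.1655] med [0.4001 0.2041 0.1673]
gripmid [0.3937 0.2091 0.1321] med [0.3949 0.2086 0.1321]
trig [0.4097 0.2351 0.1306] med [0.41   0.2346 0.1306]
walnut [0.2906 0.2677 0.0222] med [0.2906 0.2677 0.0225]
bottle [0.6993 0.2618 0.0598] med [0.6975 0.2629 0.0617]
lampbase [0.5635 0.1464 0.0177] med [0.5612 0.1497 0.0206]
lamp [0.5578 0.1557 0.1813] med [0.5606 0.1505 0.1767]
lamp2 [ 0.928  -0.2082  0.0044] med [ 0.9302 -0.2116  0.0014]
lamp3 [ 1.9027 -1.1216 -0.2783] med [ 1.8963 -1.1129 -0.2709]
lampR [ 0.4514 -0.1335  0.0589] med [ 0.4526 -0.1412  0.0546]
lampR2 [ 0.4711 -0.1813  0.223 ] med [ 0.4704 -0.1815  0.2212]
lampR3
[... 593 characters left out ...]
med [0.567  0.1307 0.0727]
lampR [ 0.462  -0.1561  0.1484] med [ 0.4619 -0.1561  0.1472]
lampL [ 0.9837 -1.2164  0.2965] med [ 0.9837 -1.2163  0.3009]
lamp [ 0.473  -0.2328  0.3693] med [ 0.4764 -0.235   0.3667]
scene lid [ 229  196   60   53 1829] [0.4675 0.3557 0.109 ] ((476.6005859375, 348.56072998046875), (101.89640808105469, 150.5497589111328), 65.94933319091797) [[387.097  332.7134]
 [524.5768 271.3577]
 [566.1041 364.408 ]
 [428.6243 425.7637]]
side lid [ 212  185   89   41 1843] [0.4714 0.3603 0.1081] ((478.4560852050781, 354.5176086425781), (114.8134994506836, 149.99288940429688), 66.43464660644531) [[386.7631 331.8815]
 [524.2473 271.9151]
 [570.1491 377.1537]
 [432.6649 437.1201]]
```

Run:
```python
from h import *
im=np.load('/tmp/scene.npz')['im'];s=np.load('/tmp/side.npz')['im']
a=cv2.resize(im[170:280,210:380],(790,511),interpolation=cv2.INTER_CUBIC)
cv2.imwrite('pics/c1.png',a)
```

```text
(no output)
```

View pics/c1.png

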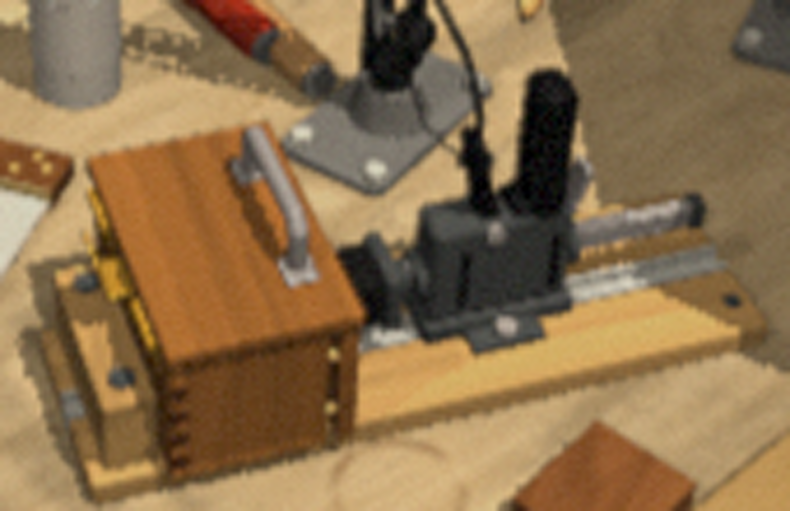

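The crop shows the handle legs at (245,165) and (297,270), the pistol grip at (548,140) and the short trigger in front of it at (482,180). The lamp arms are the obstacles on the way, so I'll check how they run before moving.

Run:
```python
from h import *
np.set_printoptions(precision=3,suppress=True)
d=[np.load(f'/tmp/{n}.npz')['P'].reshape(-1,3) for n in ['scene','side']]
Q=np.vstack(d);Q=Q[np.isfinite(Q[:,2])]
m=(Q[:,0]>.2)&(Q[:,0]<.9)&(Q[:,1]>-.45)&(Q[:,1]<.7)&(Q[:,2]>.17)
Q=Q[m]
for z in np.arange(.17,1.0,.04):
    s=Q[(Q[:,2]>=z)&(Q[:,2]<z+.04)]
    for nm,t in (('L',s[s[:,1]>.02]),('R',s[s[:,1]<=.02])):
        if len(t): print(round(z,2),nm,len(t),t.min(0)[:2],np.median(t,0)[:2],t.max(0)[:2])
```

```text
0.17 L 461 [0.395 0.131] [0.564 0.152] [0.588 0.2  ]
0.17 R 359 [ 0.317 -0.209] [ 0.467 -0.179] [ 0.49  -0.159]
0.21 L 935 [0.2   0.032] [0.55  0.143] [0.59  0.178]
0.21 R 354 [ 0.453 -0.222] [ 0.47  -0.193] [ 0.493 -0.173]
0.25 L 1466 [0.2  0.02] [0.242 0.116] [0.589 0.183]
0.25 R 301 [ 0.269 -0.238] [ 0.47  -0.206] [0.495 0.02 ]
0.29 L 1530 [0.2  0.02] [0.233 0.105] [0.581 0.189]
0.29 R 265 [ 0.265 -0.254] [ 0.47  -0.225] [0.492 0.02 ]
0.33 L 1615 [0.2  0.02] [0.235 0.085] [0.579 0.197]
0.33 R 251 [ 0.267 -0.267] [ 0.464 -0.227] [0.488 0.019]
0.37 L 1721 [0.2   0.021] [0.234 0.062] [0.576 0.205]
0.37 R 316 [ 0.267 -0.282] [ 0.462 -0.236] [0.491 0.02 ]
0.41 L 1739 [0.2  0.02] [0.237 0.039] [0.573 0.211]
0.41 R 621 [ 0.2   -0.301] [ 0.463 -0.25 ] [0.505 0.02 ]
0.45 L 584 [0.21 0.02] [0.244 0.03 ] [0.575 0.216]
0.45 R 1333 [ 0.2   -0.303] [0.243 0.006] [0.506 0.02 ]
0.49 L 153 [0.547 0.18 ] [0.567 0.213] [0.576 0.223]
0.49 R 1040 [ 0.2   -0.034] [ 0.239 -0.012] [0.277 0.016]
0.53 L 45 [0.545 0.189] [0.551 0.219] [0.573 0.223]
0.53 R 615 [ 0.222 -0.046] [ 0.251 -0.029] [ 0.28 -0.01]
```

Emit:
send_rows --moves '[0.6, 1, 10, 6, 0, 0, 0.6, 0.6, 1, 10, 6, 0, 0, 0.6, 0.6, 1, 10, 6, 0, 0, 0.6, 0.6, 1, 10, 6, 0, 0, 0.6, 0.6, 1, 10, 6, 0, 0, 0.6]'

```text
time: 0.52
position: [0.2624, -0.4703, 0.2978]
tool_rot: [0.872, 0.489, -0.0, 0.001]
ft_force: [-0.1, -0.5, -0.1]
grip_width: 0.0615
grip_force: 0.0
```

Emit:
send_rows --moves '[0.6, 0, 3, 0, 0, 0, 0.6, 0.6, 0, 3, 0, 0, 0.6, 0.6, 0, 3, 0, 0, 0, 0.6, 0.6, 0, 3, 0, 0, 0, 0.6, 0.6, 0, 3, 0, 0, 0, 0.6, 0]'

```text
time: 0.93
position: [0.2931, -0.4722, 0.2963]
tool_rot: [0.786, 0.588, -0.165, -0.091]
ft_force: [0.3, 0.6, 0.3]
grip_width: 0.0398
grip_force: 0.0
```

Emit:
send_rows --moves '[0.6, 0, 0, 0, 0, 0, 0.6, 0.6, 0, 0, 0, 0, 0, 0.6, 0.6, 0, 0, 0, 0, 0, 0.6, 0.6, 0, 0, 0, 0, 0, 0.6, 0.6, 0, 0, 0, 0, 0, 0.6]'

```text
time: 1.35
position: [0.292, -0.4711, 0.2959]
tool_rot: [0.576, 0.796, -0.182, -0.039]
ft_force: [0.6, 0.7, -0.2]
grip_width: 0.0519
grip_force: 0.0
```

I dropped a zero in the second call, which tilted the tool slightly. I'll work out the corrective turn.

```bash
cat >> h.py <<'E'
a=np.radians(65.95); X=np.array([np.cos(a),np.sin(a),0]); Y=np.array([-np.sin(a),np.cos(a),0])
Rd=np.stack([Y,X,[0,0,-1]],1)
def turn(tilt=0):
    o=monitor.get_obs(); return (R.from_rotvec(tilt*Y)*R.from_matrix(Rd)*R.from_quat(o['tool_rot']).inv()).as_rotvec()
E
python3 -c "
from h import *
print(turn(),monitor.get_obs()['position'],monitor.get_obs()['q'])"
```

```text
[ 0.35278746 -0.15697615  0.82303331] [ 0.29198277 -0.47111565  0.29588113] [-1.02708086  0.37421251  1.5865384  -0.40718483  1.1391736  -1.18051762]
```

Emit:
send_rows --moves '[0.6, 0, 0, 0, 0.353, -0.157, 0.823, 0.6, 0, 0, 0, 0.353, -0.157, 0.823, 0.6, 0, 0, 0, 0.353, -0.157, 0.823, 0.6, 0, 0, 0, 0.353, -0.157, 0.823, 0.6, 0, 0, 0, 0.353, -0.157, 0.823]'

```text
time: 1.77
position: [0.2918, -0.4713, 0.2964]
tool_rot: [0.332, 0.941, -0.058, -0.012]
ft_force: [0.3, -0.7, 0.6]
grip_width: 0.0525
grip_force: 0.0
```

Emit:
send_rows --moves '[0.6, 0, 0, 0, 0.11, -0.049, 0.257, 0.6, 0, 0, 0, 0.11, -0.049, 0.257, 0.6, 0, 0, 0, 0.11, -0.049, 0.257, 0.6, 0, 0, 0, 0.11, -0.049, 0.257]'

```text
time: 2.1
position: [0.2912, -0.4726, 0.2961]
tool_rot: [0.212, 0.977, 0.0, -0.001]
ft_force: [-0.9, 0.8, -0.4]
grip_width: 0.052
grip_force: 0.0
```

Emit:
send_rows --moves '[0.6, 2, 12, 0, 0, 0, 0, 0.6, 2, 12, 0, 0, 0, 0, 0.6, 2, 12, 0, 0, 0, 0, 0.6, 4, 27, 0, 0, 0, 0, 0.6, 4, 27, 0, 0, 0, 0]'

```text
time: 2.52
position: [0.3227, -0.2671, 0.2962]
tool_rot: [0.213, 0.977, -0.0, -0.001]
ft_force: [0.5, 0.9, 0.3]
grip_width: 0.0525
grip_force: 0.0
```

Emit:
send_rows --moves '[0.6, 3, 25, 0, 0, 0, 0, 0.6, 3, 25, 0, 0, 0, 0, 0.6, 3, 25, 0, 0, 0, 0, 0.6, 3, 25, 0, 0, 0, 0, 0.6, 3, 25, 0, 0, 0, 0]'

```text
time: 2.93
position: [0.3471, -0.0603, 0.2965]
tool_rot: [0.213, 0.977, -0.0, -0.0]
ft_force: [1.1, 0.0, 0.9]
grip_width: 0.0519
grip_force: 0.0
```

```bash
python3 -c "
from h import *
print(turn(),monitor.get_obs()['position'],monitor.get_obs()['q'])"
```

```text
[ 0.00077757 -0.00050596  0.00859252] [ 0.34706291 -0.06026974  0.29653968] [-4.91709668e-01  5.36995633e-02  1.96786861e+00 -1.02647557e-03
  1.12010757e+00 -1.63371463e+00]
```

Emit:
send_rows --moves '[0.6, 3, 16, 0, 0, 0, 0, 0.6, 3, 16, 0, 0, 0, 0, 0.6, 3, 16, 0, 0, 0, 0, 0.6, 3, 16, 0, 0, 0, 0, 0.6, 3, 16, 0, 0, 0, 0]'

```text
time: 3.35
position: [0.3774, 0.1037, 0.2967]
tool_rot: [0.208, 0.978, 0.001, -0.0]
ft_force: [0.4, -0.1, -0.7]
grip_width: 0.0522
grip_force: 0.0
```

Emit:
send_rows --moves '[0.6, 5, 16, 0, 0, 0, 0, 0.6, 5, 16, 0, 0, 0, 0, 0.6, 5, 16, 0, 0, 0, 0, 0.6, 5, 16, 0, 0, 0, 0, 0.6, 5, 16, 0, 0, 0, 0]'

```text
time: 3.77
position: [0.43, 0.2629, 0.2966]
tool_rot: [0.21, 0.978, 0.002, 0.001]
ft_force: [1.1, -0.7, -0.4]
grip_width: 0.0524
grip_force: 0.0
```

Run:
```python
from h import *
np.set_printoptions(precision=4,suppress=True)
im,P=cam('wrist');np.savez('/tmp/w1.npz',im=im,P=P);cv2.imwrite('pics/w1.png',im)
o=monitor.get_obs();print(o['position'],turn())
```

```text
[0.4284 0.26   0.2961] [0.0001 0.     0.0029]
```

View pics/w1.png

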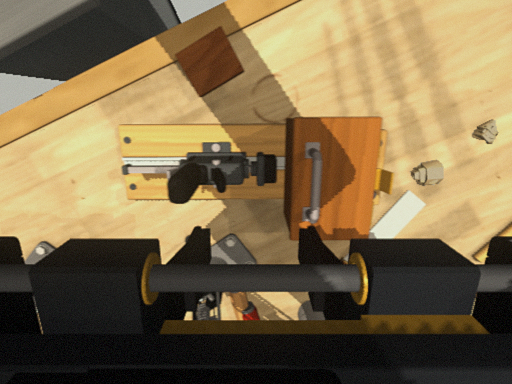

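Wrist view: the lid spans (287,118)–(380,240), the bar handle runs from (314,150) to (311,214), the grip top is at (183,183) and the trigger tip at (220,178).

Run:
```python
from h import *
np.set_printoptions(precision=4,suppress=True)
P=np.load('/tmp/w1.npz')['P']
def fr(Q): d=Q-np.array([.4285,.26,0]); return np.c_[d@X,d@Y,Q[:,2]]
Q=P[130:225,300:330].reshape(-1,3);Q=Q[np.isfinite(Q[:,2])]
h=Q[Q[:,2]>.135];F=fr(h);print('handle n',len(h),'X',np.percentile(F[:,0],[2,50,98]),'Y',np.percentile(F[:,1],[2,50,98]),'z',np.percentile(h[:,2],[50,95]))
Q=P[120:240,280:390].reshape(-1,3);Q=Q[np.isfinite(Q[:,2])];l=Q[abs(Q[:,2]-.108)<.006];F=fr(l);print('lid X',np.percentile(F[:,0],[1,99]),'Y',np.percentile(F[:,1],[1,99]),np.median(l[:,2]));r=cv2.minAreaRect((l[:,:2]*1000).astype(np.float32));print(r)
Q=P[150:210,160:285].reshape(-1,3);Q=Q[np.isfinite(Q[:,2])]
for lo,hi in[(.155,.18),(.13,.155),(.105,.13),(.085,.1),(.06,.085)]:
    g=Q[(Q[:,2]>lo)&(Q[:,2]<hi)];F=fr(g)
    if len(g):print(lo,len(g),'X',np.percentile(F[:,0],[1,50,99]),'Y',np.percentile(F[:,1],[1,50,99]),np.percentile(g[:,2],98))
for (u,v) in [(182,185),(172,195),(195,170),(219,178),(222,190),(215,165)]:print(u,v,fr(P[v,u][None])[0])
```

```text
handle n 653 X [0.0659 0.0698 0.0753] Y [-0.0428 -0.0044  0.0293] z [0.1415 0.1433]
lid X [0.0492 0.1589] Y [-0.0766  0.0621] 0.10808858711999958
((478.99066162109375, 352.36419677734375), (112.89061737060547, 143.10719299316406), 65.80509948730469)
0.155 608 X [-0.0791 -0.0675 -0.0582] Y [-0.014   0.0014  0.013 ] 0.16851290858793358
0.13 365 X [-0.0765 -0.0581 -0.0251] Y [-0.0096  0.0044  0.0133] 0.15373847647559924
0.105 240 X [-0.095  -0.0588 -0.0303] Y [-0.0094  0.0072  0.0133] 0.12890419091287697
0.085 946 X [-0.0882 -0.0365 -0.008 ] Y [-0.0139  0.0043  0.015 ] 0.09882652556382424
0.06 1018 X [-0.1156  0.0107  0.0338] Y [-0.0178  0.0033  0.0186] 0.08062423658944999
182 185 [-0.0649  0.0057  0.1677]
172 195 [-0.0755 -0.0046  0.1665]
195 170 [-0.0604  0.011   0.1232]
219 178 [-0.0321  0.0067  0.1433]
222 190 [-0.0293 -0.0059  0.1443]
215 165 [-0.0426  0.0101  0.0897]
```

Emit:
send_rows --moves '[0.5, 3.4, 6.2, 0, 0, 0, 0, 0.5, 3.4, 6.2, -3, 0, 0, 0, 0.5, 3.4, 6.2, -7, 0, 0, 0, 0.5, 3.4, 6.2, -10, 0, 0, 0, 0.5, 3.4, 6.2, -12, 0, 0, 0]'

```text
time: 4.23
position: [0.4596, 0.3172, 0.1732]
tool_rot: [0.212, 0.977, -0.003, -0.003]
ft_force: [-0.6, -0.0, -0.1]
grip_width: 0.0437
grip_force: 0.0
```

Emit:
send_rows --moves '[0.5, 0, 0, -2, 0, 0, 0, 0.5, 0, 0, -3.3, 0, 0, 0, 0.5, 0, 0, -3.3, 0, 0, 0, 0.5, 0, 0, -3.3, 0, 0, 0]'

```text
time: 4.57
position: [0.4612, 0.3178, 0.1431]
tool_rot: [0.212, 0.977, -0.001, -0.001]
ft_force: [0.2, 0.4, 0.6]
grip_width: 0.0436
grip_force: 0.0
```

Emit:
send_rows --moves '[0, 0, 0, 0, 0, 0, 0, 0, 0, 0, 0, 0, 0, 0, 0, 0, 0, 0, 0, 0, 0, 0, 0, 0, 0, 0, 0, 0, 0, 0, 0, 0, 0, 0, 0]' --grip_force 15

```text
time: 4.98
position: [0.462, 0.3196, 0.1443]
tool_rot: [0.212, 0.977, 0.0, 0.0]
ft_force: [-0.1, 0.6, -0.4]
grip_width: 0.0181
grip_force: 0.0
```

Run:
```python
from h import *
np.set_printoptions(precision=4,suppress=True)
o=monitor.get_obs();print(o['position'],o['grip_width'],o['grip_force'],o['ft_force'])
p=o['position'];d=p-np.array([.4285,.26,0]);print('X',d@X,'Y',d@Y)
H0=p-np.array([0,0,.004]) ; r=np.hypot(.076,.040);a0=np.arctan2(.04,.076)
hinge=H0+.076*X-np.array([0,0,.04]);print('hinge',hinge)
for th in np.arange(.1,1.81,.1):
    H=hinge-r*np.cos(a0+th)*X+np.array([0,0,r*np.sin(a0+th)])
    t=.3*th/1.8; T=H-.004*(R.from_rotvec(t*Y).apply([0,0,-1]))
    print(round(th,2),(T-p)*100,t*Y)
```

```text
[0.462  0.3196 0.1443] 0.018128046608544515 0.0 [-0.1337  0.5564 -0.4331]
X 0.06813806611085403 Y -0.006321230448805122
hinge [0.493  0.389  0.1003]
0.1 [0.1809 0.4054 0.7387] [-0.0152  0.0068  0.    ]
0.2 [0.391  0.8762 1.4299] [-0.0304  0.0136  0.    ]
0.3 [0.6282 1.4077 2.0668] [-0.0457  0.0204  0.    ]
0.4 [0.8902 1.9946 2.6429] [-0.0609  0.0272  0.    ]
0.5 [1.1743 2.6312 3.1526] [-0.0761  0.034   0.    ]
0.6 [1.4777 3.3112 3.5906] [-0.0913  0.0408  0.    ]
0.7 [1.7975 4.0277 3.9527] [-0.1065  0.0475  0.    ]
0.8 [2.1304 4.7738 4.2352] [-0.1218  0.0543  0.    ]
0.9 [2.4733 5.542  4.4352] [-0.137   0.0611  0.    ]
1.0 [2.8226 6.3247 4.5508] [-0.1522  0.0679  0.    ]
1.1 [3.1749 7.1141 4.5809] [-0.1674  0.0747  0.    ]
1.2 [3.5267 7.9025 4.525 ] [-0.1826  0.0815  0.    ]
1.3 [3.8745 8.6819 4.3837] [-0.1979  0.0883  0.    ]
1.4 [4.2149 9.4447 4.1584] [-0.2131  0.0951  0.    ]
1.5 [ 4.5445 10.1833  3.8515] [-0.2283  0.1019  0.    ]
1.6 [ 4.8601 10.8904  3.4658] [-0.2435  0.1087  0.    ]
1.7 [ 5.1584 11.5589  3.0053] [-0.2587  0.1155  0.    ]
1.8 [ 5.4366 12.1823  2.4746] [-0.274   0.1223  0.    ]
```

Emit:
send_rows --moves '[0, 0, 0, -0.2, 0, 0, 0, 0, 0, 0, -0.2, 0, 0, 0, 0, 0, 0, -0.2, 0, 0, 0, 0, 0, 0, -0.2, 0, 0, 0]'

```text
time: 5.32
position: [0.4632, 0.3213, 0.1424]
tool_rot: [0.212, 0.977, 0.002, 0.001]
ft_force: [0.8, 4.5, 2.3]
grip_width: 0.0093
grip_force: 15.0
```

Emit:
send_rows --moves '[0, 0.2, 0.4, 0.7, -0.015, 0.007, 0, 0, 0.4, 0.9, 1.4, -0.03, 0.014, 0, 0, 0.6, 1.4, 2.1, -0.046, 0.02, 0, 0, 0.9, 2.0, 2.6, -0.061, 0.027, 0, 0, 1.2, 2.6, 3.1, -0.076, 0.034, 0]'

```text
time: 5.73
position: [0.473, 0.3435, 0.1719]
tool_rot: [0.211, 0.976, -0.045, -0.01]
ft_force: [0.5, -4.5, -0.2]
grip_width: 0.0093
grip_force: 15.0
```

Emit:
send_rows --moves '[0, 0.3, 0.7, 0.4, -0.015, 0.007, 0, 0, 0.6, 1.4, 0.8, -0.03, 0.014, 0, 0, 0.9, 2.1, 1.1, -0.046, 0.02, 0, 0, 1.3, 2.9, 1.3, -0.061, 0.027, 0, 0, 1.6, 3.7, 1.4, -0.076, 0.034, 0]'

```text
time: 6.15
position: [0.4894, 0.3802, 0.1883]
tool_rot: [0.211, 0.974, -0.085, -0.018]
ft_force: [-0.3, -3.3, 9.1]
grip_width: 0.0095
grip_force: 15.0
```

Run:
```python
from h import *
np.set_printoptions(precision=4,suppress=True)
o=monitor.get_obs();p=o['position'];print(p,o['grip_width'],o['grip_force'],o['ft_force'],turn())
H=p+.004*R.from_quat(o['tool_rot']).apply([0,0,1]);d=H-np.array([.4942,.3905,.0983]);print('lid angle',np.arctan2(d[2],-d@X)-np.arctan2(.04,.076),'r',np.hypot(d[2],d@X))
```

```text
[0.4894 0.3802 0.1883] 0.00954901187565696 15.005728304386139 [-0.2669 -3.2969  9.118 ] [ 0.1596 -0.0701  0.0066]
lid angle 0.9467981137582598 r 0.08694049885289579
```

Emit:
send_rows --moves '[0, 0.35, 0.8, 0, -0.015, 0.007, 0, 0, 0.7, 1.6, 0, -0.03, 0.014, 0, 0, 1.05, 2.35, -0.15, -0.046, 0.02, 0, 0, 1.4, 3.1, -0.4, -0.061, 0.027, 0, 0, 1.7, 3.85, -0.7, -0.076, 0.034, 0]'

```text
time: 6.57
position: [0.5075, 0.4209, 0.1809]
tool_rot: [0.21, 0.97, -0.123, -0.025]
ft_force: [1.0, -0.4, 4.2]
grip_width: 0.0093
grip_force: 15.0
```

Emit:
send_rows --moves '[0, 0.3, 0.7, -0.4, -0.015, 0.007, 0, 0, 0.6, 1.35, -0.85, -0.03, 0.014, 0, 0, 0.8, 1.8, -1.2, -0.05, 0.022, 0, 0, 0.85, 1.95, -1.3, -0.05, 0.022, 0, 0, 0.85, 1.95, -1.3, -0.05, 0.022, 0]'

```text
time: 6.98
position: [0.5164, 0.441, 0.1664]
tool_rot: [0.209, 0.966, -0.148, -0.03]
ft_force: [2.9, 0.9, 2.9]
grip_width: 0.0094
grip_force: 15.0
```

Run:
```python
from h import *
np.set_printoptions(precision=4,suppress=True)
o=monitor.get_obs();p=o['position'];print(p,o['grip_width'],o['grip_force'],o['ft_force'],turn(),'toolz',R.from_quat(o['tool_rot']).apply([0,0,1]))
H=p+.004*R.from_quat(o['tool_rot']).apply([0,0,1]);d=H-np.array([.4942,.3905,.0983]);print('lid angle',np.arctan2(d[2],-d@X)-np.arctan2(.04,.076),'r',np.hypot(d[2],d@X))
```

```text
[0.5164 0.441  0.1664] 0.009350031455946298 14.997100979089737 [2.9443 0.8936 2.8524] [ 0.2782 -0.1209  0.0064] toolz [-0.12   -0.2736 -0.9543]
lid angle 1.7846872005353953 r 0.08396734786156212
```

Emit:
send_rows --moves '[0.25, 0, 0, 0, 0, 0, 0, 0.25, 0, 0, 0, 0, 0, 0, 0.25, 0, 0, 0, 0, 0, 0, 0.25, 0.1, 0.3, 1, 0, 0, 0, 0.25, 0.3, 0.6, 2, 0, 0, 0]'

```text
time: 7.4
position: [0.5171, 0.4458, 0.1864]
tool_rot: [0.209, 0.966, -0.15, -0.033]
ft_force: [0.3, 0.3, 0.6]
grip_width: 0.0214
grip_force: 0.0
```

Emit:
send_rows --moves '[0.25, 0.4, 0.8, 3, 0, 0, 0, 0.25, 0.9, 2, 7, 0, 0, 0, 0.25, 1.3, 3, 11, 0, 0, 0, 0.25, 1.3, 3, 12, 0, 0, 0, 0.25, 1.3, 3, 12, 0, 0, 0]'

```text
time: 7.82
position: [0.5329, 0.4784, 0.3133]
tool_rot: [0.21, 0.967, -0.144, -0.027]
ft_force: [0.4, -0.2, -0.2]
grip_width: 0.0219
grip_force: 0.0
```

Run:
```python
from h import *
np.set_printoptions(precision=4,suppress=True)
im,P=cam('scene');np.savez('/tmp/s2.npz',im=im,P=P)
a=im[140:290,190:390];cv2.imwrite('pics/s2.png',cv2.resize(a,(800,600),interpolation=cv2.INTER_CUBIC))
o=monitor.get_obs();p=o['position'];print(p,o['grip_width'],o['ft_force'],turn())
# clamp frame target: grip mid & trigger
B=np.array([.4285,.26,0])
for n,x in(('grip',-.0685),('trig',-.0305),('mid',-.0505)):print(n,B+x*X)
```

```text
[0.5317 0.4772 0.3096] 0.022020238987755642 [ 0.1308 -1.1499 -0.6966] [ 0.2755 -0.1195  0.007 ]
grip [0.4006 0.1974 0.    ]
trig [0.4161 0.2321 0.    ]
mid [0.4079 0.2139 0.    ]
```

View pics/s2.png

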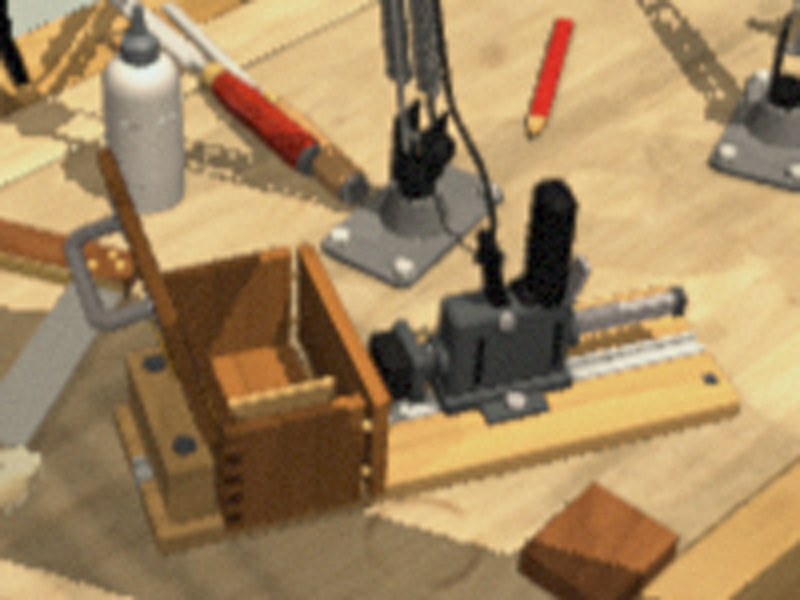

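The lid rests open on its stop with its handle at (90,265) in the crop, the bottle and square are undisturbed, and the trigger is free at (490,260). Next I'll go to the clamp.

Emit:
send_rows --moves '[1, -7, -15, 1, 0.276, -0.12, 0.007, 1, -7, -15, 1, 0.276, -0.12, 0.007, 1, -7, -15, 1, 0.276, -0.12, 0.007, 1, -7, -15, 1, 0.276, -0.12, 0.007, 1, -7, -15, 1, 0.276, -0.12, 0.007]'

```text
time: 8.28
position: [0.4549, 0.3201, 0.3142]
tool_rot: [0.21, 0.978, -0.006, -0.006]
ft_force: [-0.3, 0.9, 0.5]
grip_width: 0.0474
grip_force: 0.0
```

Emit:
send_rows --moves '[1, -5.9, -12.6, 0, 0, 0, 0, 1, -5.9, -12.6, 0, 0, 0, 0, 1, -5.9, -12.6, 0, 0, 0, 0, 1, -5.9, -12.6, 0, 0, 0, 0, 1, -5.9, -12.6, 0, 0, 0, 0]'

```text
time: 8.7
position: [0.3989, 0.1979, 0.315]
tool_rot: [0.21, 0.978, -0.003, -0.004]
ft_force: [0.3, 1.2, 0.3]
grip_width: 0.0803
grip_force: 0.0
```

Run:
```python
from h import *
np.set_printoptions(precision=4,suppress=True)
im,P=cam('wrist');np.savez('/tmp/w3.npz',im=im,P=P);cv2.imwrite('pics/w3.png',im)
o=monitor.get_obs();p=o['position'];print(p,o['grip_width'],o['ft_force'],turn())
B=np.array([.4285,.26,0]);print((B-.064*X-p)*100)
Q=P.reshape(-1,3);Q=Q[np.isfinite(Q[:,2])];d=Q-B;F=np.c_[d@X,d@Y,Q[:,2]]
for nm,lo,hi,x0,x1 in[('grip',.15,.175,-.11,-.03),('trig',.125,.15,-.046,0),('hous',.08,.098,-.1,.0)]:
    g=F[(F[:,2]>lo)&(F[:,2]<hi)&(F[:,0]>x0)&(F[:,0]<x1)&(abs(F[:,1])<.03)]
    if len(g):print(nm,len(g),np.percentile(g,[2,50,98],axis=0))
```

```text
[0.4008 0.1995 0.3155] 0.08324053230653797 [0.7765 0.4926 0.552 ] [ 0.0031 -0.0068  0.0023]
[  0.1598   0.2093 -31.5454]
grip 532 [[-0.0792 -0.0121  0.1531]
 [-0.0693  0.0021  0.166 ]
 [-0.0594  0.0131  0.1687]]
trig 185 [[-0.0368 -0.0082  0.1268]
 [-0.0315  0.0011  0.1417]
 [-0.0255  0.0082  0.1442]]
hous 785 [[-0.0879 -0.0146  0.086 ]
 [-0.0428  0.0053  0.0911]
 [-0.0091  0.0144  0.0974]]
```

View pics/w3.png

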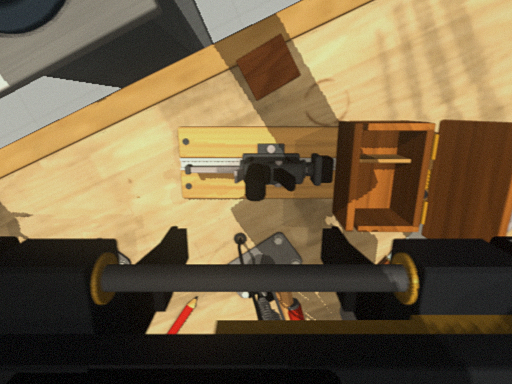

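Wrist view: the grip top is at (257,182) and the trigger at (283,176), the box stands open with the lid back, and the measurements agree. Now I'll descend.

Emit:
send_rows --moves '[1, 0.2, 0.2, -4, 0, 0, 0, 1, 0.2, 0.2, -8, 0, 0, 0, 1, 0.2, 0.2, -12, 0, 0, 0, 1, 0.2, 0.2, -12, 0, 0, 0, 1, 0.2, 0.2, -12, 0, 0, 0]'

```text
time: 9.17
position: [0.4032, 0.203, 0.1945]
tool_rot: [0.208, 0.978, -0.003, -0.005]
ft_force: [0.1, 0.8, 0.7]
grip_width: 0.0872
grip_force: 0.0
```

Emit:
send_rows --moves '[1, 0, 0, -2, 0, 0, 0, 1, 0, 0, -4, 0, 0, 0, 1, 0, 0, -5.5, 0, 0, 0, 1, 0, 0, -6.9, 0, 0, 0, 1, 0, 0, -6.9, 0, 0, 0]'

```text
time: 9.58
position: [0.4054, 0.2032, 0.1279]
tool_rot: [0.208, 0.978, -0.002, -0.001]
ft_force: [-0.6, 0.1, 0.6]
grip_width: 0.0873
grip_force: 0.0
```

Run:
```python
from h import *
o=monitor.get_obs();p=o['position'];d=p-np.array([.4285,.26,0]);print(p,o['grip_width'],o['ft_force'],turn(),'X',d@X,'Y',d@Y)
```

```text
[0.40535754 0.2032021  0.12791114] 0.08731705111827344 [-0.57720023  0.05192638  0.58774687] [ 0.00249066 -0.0028411  -0.00076828] X -0.06129861888389377 Y -0.0020135905064863173
```

Emit:
send_rows --moves '[1, -0.2, -0.2, 0, 0, 0, 0, 0, -0.2, -0.2, 0, 0, 0, 0, 0, -0.2, -0.2, 0, 0, 0, 0, 0, -0.2, -0.2, 0, 0, 0, 0, 0, -0.2, -0.2, 0, 0, 0, 0]' --grip_force 12

```text
time: 10.0
position: [0.404, 0.2014, 0.1288]
tool_rot: [0.209, 0.978, -0.0, 0.001]
ft_force: [1.5, 5.1, 2.1]
grip_width: 0.0677
grip_force: 1.8
```

Emit:
send_rows --moves '[0, 0, 0, 0, 0, 0, 0, 0, 0, 0, 0, 0, 0, 0, 0, 0, 0, 0, 0, 0, 0, 0, 0, 0, 0, 0, 0, 0]'

```text
time: 10.33
position: [0.4052, 0.203, 0.1289]
tool_rot: [0.21, 0.978, 0.002, 0.001]
ft_force: [1.3, 11.9, 4.6]
grip_width: 0.0421
grip_force: 5.8
```

Emit:
send_rows --moves '[0, 0, 0, 0, 0, 0, 0, 0, 0, 0, 0, 0, 0, 0, 0, 0, 0, 0, 0, 0, 0, 0, 0, 0, 0, 0, 0, 0]'

```text
time: 10.67
position: [0.4051, 0.2028, 0.1289]
tool_rot: [0.209, 0.978, 0.001, 0.001]
ft_force: [1.5, 9.0, 6.0]
grip_width: 0.0387
grip_force: 12.4
```

```bash
cat > st.py <<'E'
from h import *
o=monitor.get_obs();p=o['position'];d=p-np.array([.4285,.26,0]);f=o['ft_force'];w=o['grip_width']
print(round(o['time'],2),'w',round(w,4),'gf',round(o['grip_force'],2),'fX',round(f@X,2),'fY',round(f@Y,2),'fz',round(f[2],2),'X',round(d@X,4),'trig finger X',round(d@X+w/2,4),'grip finger',round(d@X-w/2,4))
E
python3 st.py
```

```text
10.67 w 0.0387 gf 12.41 fX 8.84 fY 2.31 fz 6.02 X -0.0618 trig finger X -0.0424 grip finger -0.0811
```

Emit:
send_rows --moves '[0.95, 0, 0, 0, 0, 0, 0, 0.95, 0, 0, 0, 0, 0, 0, 0.95, 0, 0, 0, 0, 0, 0, 0.95, 0, 0, 0, 0, 0, 0, 0.95, 0, 0, 0, 0, 0, 0]'

```text
time: 11.08
position: [0.4025, 0.2003, 0.1276]
tool_rot: [0.208, 0.978, -0.002, -0.001]
ft_force: [2.0, 1.0, -1.7]
grip_width: 0.0636
grip_force: 0.7
```

Emit:
send_rows --moves '[0.95, 0, 0, 0, 0, 0, 0, 0.95, 0, 0, 0, 0, 0, 0, 0.95, 0, 0, 0, 0, 0, 0]'

```text
time: 11.33
position: [0.401, 0.2, 0.1271]
tool_rot: [0.208, 0.978, -0.002, -0.003]
ft_force: [-0.1, 0.1, -0.4]
grip_width: 0.0797
grip_force: 0.4
```

Emit:
send_rows --moves '[0, 0, 0, 0, 0, 0, 0, 0, 0, 0, 0, 0, 0, 0, 0, 0, 0, 0, 0, 0, 0, 0, 0, 0, 0, 0, 0, 0, 0, 0, 0, 0, 0, 0, 0]'

```text
time: 11.75
position: [0.4029, 0.2014, 0.1279]
tool_rot: [0.209, 0.978, -0.001, -0.001]
ft_force: [-0.3, 6.4, 3.0]
grip_width: 0.057
grip_force: 3.1
```

Emit:
send_rows --moves '[0, 0, 0, 0, 0, 0, 0, 0, 0, 0, 0, 0, 0, 0, 0, 0, 0, 0, 0, 0, 0, 0, 0, 0, 0, 0, 0, 0, 0, 0, 0, 0, 0, 0, 0]'

```text
time: 12.17
position: [0.404, 0.2033, 0.1283]
tool_rot: [0.209, 0.978, 0.001, 0.0]
ft_force: [0.0, 13.2, 2.7]
grip_width: 0.0389
grip_force: 12.0
```

```bash
python3 st.py
python3 - <<'E'
from h import *
im,P=cam('scene');np.savez('/tmp/s4.npz',im=im,P=P)
a=im[140:290,190:390];cv2.imwrite('pics/s4.png',cv2.resize(a,(800,600),interpolation=cv2.INTER_CUBIC))
E
```

```text
12.17 w 0.0389 gf 11.97 fX 12.05 fY 5.34 fz 2.72 X -0.0617 trig finger X -0.0423 grip finger -0.0812
```

View pics/s4.png

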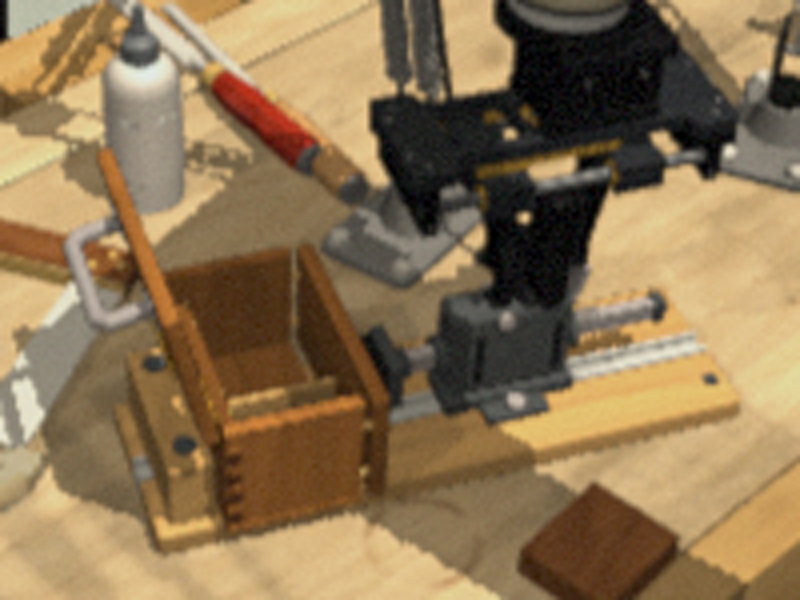

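The pumping works: the jaw at (380,355) has moved out to near the front board and the lid is still up. I'll keep pumping.

Emit:
send_rows --moves '[0.95, 0, 0, 0, 0, 0, 0, 0.95, 0, 0, 0, 0, 0, 0, 0.95, 0, 0, 0, 0, 0, 0, 0.95, 0, 0, 0, 0, 0, 0, 0.95, 0, 0, 0, 0, 0, 0]'

```text
time: 12.63
position: [0.4025, 0.2003, 0.1276]
tool_rot: [0.208, 0.978, -0.002, -0.001]
ft_force: [0.6, 1.3, -1.0]
grip_width: 0.0641
grip_force: 0.6
```

Emit:
send_rows --moves '[0.95, 0, 0, 0, 0, 0, 0, 0.95, 0, 0, 0, 0, 0, 0, 0.95, 0, 0, 0, 0, 0, 0]'

```text
time: 12.88
position: [0.4017, 0.2001, 0.1273]
tool_rot: [0.208, 0.978, -0.002, -0.002]
ft_force: [0.4, 0.2, -0.3]
grip_width: 0.0799
grip_force: 0.3
```

Emit:
send_rows --moves '[0, 0, 0, 0, 0, 0, 0, 0, 0, 0, 0, 0, 0, 0, 0, 0, 0, 0, 0, 0, 0, 0, 0, 0, 0, 0, 0, 0, 0, 0, 0, 0, 0, 0, 0]'

```text
time: 13.3
position: [0.4034, 0.2018, 0.1281]
tool_rot: [0.209, 0.978, -0.0, -0.0]
ft_force: [0.4, 8.2, 4.1]
grip_width: 0.0572
grip_force: 3.7
```

Emit:
send_rows --moves '[0, 0, 0, 0, 0, 0, 0, 0, 0, 0, 0, 0, 0, 0, 0, 0, 0, 0, 0, 0, 0, 0, 0, 0, 0, 0, 0, 0, 0, 0, 0, 0, 0, 0, 0]'

```text
time: 13.72
position: [0.4042, 0.2032, 0.1285]
tool_rot: [0.209, 0.978, 0.001, 0.0]
ft_force: [-0.4, 13.0, 4.1]
grip_width: 0.0388
grip_force: 12.4
```

```bash
python3 st.py
```

```text
13.72 w 0.0388 gf 12.38 fX 11.67 fY 5.69 fz 4.13 X -0.0618 trig finger X -0.0424 grip finger -0.0811
```

Emit:
send_rows --moves '[0.95, 0, 0, 0, 0, 0, 0, 0.95, 0, 0, 0, 0, 0, 0, 0.95, 0, 0, 0, 0, 0, 0, 0.95, 0, 0, 0, 0, 0, 0, 0.95, 0, 0, 0, 0, 0, 0]'

```text
time: 14.13
position: [0.4027, 0.2003, 0.1277]
tool_rot: [0.208, 0.978, -0.002, -0.001]
ft_force: [1.9, 0.7, 0.6]
grip_width: 0.0641
grip_force: 0.7
```

Emit:
send_rows --moves '[0.95, 0, 0, 0, 0, 0, 0, 0.95, 0, 0, 0, 0, 0, 0, 0.95, 0, 0, 0, 0, 0, 0]'

```text
time: 14.38
position: [0.4015, 0.2, 0.1272]
tool_rot: [0.208, 0.978, -0.002, -0.002]
ft_force: [0.2, 0.2, -0.8]
grip_width: 0.0802
grip_force: 0.5
```

Emit:
send_rows --moves '[0, 0, 0, 0, 0, 0, 0, 0, 0, 0, 0, 0, 0, 0, 0, 0, 0, 0, 0, 0, 0, 0, 0, 0, 0, 0, 0, 0, 0, 0, 0, 0, 0, 0, 0]'

```text
time: 14.8
position: [0.4035, 0.2027, 0.1283]
tool_rot: [0.209, 0.978, 0.001, -0.0]
ft_force: [-0.9, 13.5, 5.0]
grip_width: 0.0577
grip_force: 6.1
```

Emit:
send_rows --moves '[0, 0, 0, 0, 0, 0, 0, 0, 0, 0, 0, 0, 0, 0, 0, 0, 0, 0, 0, 0, 0, 0, 0, 0, 0, 0, 0, 0, 0, 0, 0, 0, 0, 0, 0]'

```text
time: 15.22
position: [0.4047, 0.2055, 0.1286]
tool_rot: [0.21, 0.978, 0.004, 0.001]
ft_force: [-0.1, 21.7, 2.9]
grip_width: 0.0437
grip_force: 12.0
```

```bash
python3 st.py
```

```text
15.22 w 0.0437 gf 12.0 fX 19.78 fY 8.9 fz 2.88 X -0.0595 trig finger X -0.0376 grip finger -0.0813
```

Emit:
send_rows --moves '[0, 0, 0, 0, 0, 0, 0, 0, 0, 0, 0, 0, 0, 0, 0, 0, 0, 0, 0, 0, 0, 0, 0, 0, 0, 0, 0, 0, 0, 0, 0, 0, 0, 0, 0]' --grip_force 9

```text
time: 15.63
position: [0.4044, 0.2048, 0.1285]
tool_rot: [0.21, 0.978, 0.003, 0.001]
ft_force: [-0.0, 20.1, 2.4]
grip_width: 0.0471
grip_force: 9.0
```

```bash
python3 st.py
python3 - <<'E'
from h import *
im,P=cam('scene')
a=im[140:290,190:390];cv2.imwrite('pics/s5.png',cv2.resize(a,(800,600),interpolation=cv2.INTER_CUBIC))
E
```

```text
15.63 w 0.0471 gf 9.0 fX 18.34 fY 8.24 fz 2.39 X -0.0602 trig finger X -0.0366 grip finger -0.0838
```

View pics/s5.png

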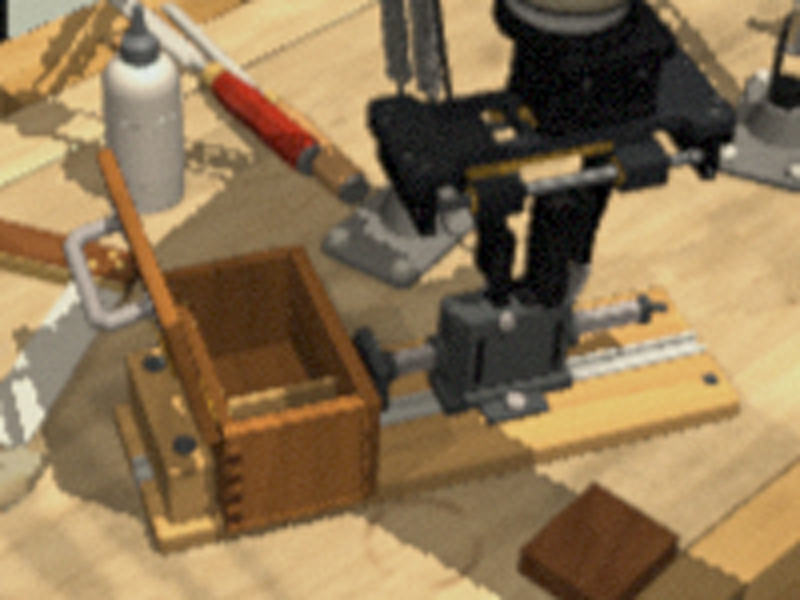

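The front is fully closed at (365,400), the pad is pressing and the lid is up. I'll ease the grip slightly and hand in.

Emit:
send_rows --moves '[0, 0, 0, 0, 0, 0, 0, 0, 0, 0, 0, 0, 0, 0, 0, 0, 0, 0, 0, 0, 0, 0, 0, 0, 0, 0, 0, 0, 0, 0, 0, 0, 0, 0, 0]' --grip_force 8

```text
time: 16.1
position: [0.4042, 0.2043, 0.1285]
tool_rot: [0.21, 0.978, 0.002, 0.0]
ft_force: [-0.6, 16.7, 3.5]
grip_width: 0.0486
grip_force: 8.0
```

```bash
python3 st.py; python3 -c "
from rig import workorder
print(workorder.hand_in())"
```

```text
16.1 w 0.0486 gf 8.0 fX 15.01 fY 7.32 fz 3.54 X -0.0608 trig finger X -0.0365 grip finger -0.085
the job is handed in; nothing more can be done
None
```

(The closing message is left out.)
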